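# Lock off the tester and hang up the ear defenders

## Task

Close down the repair bench: take the interlock key out of its holder block, push it fully home in the left-hand lock (seen from the robot) on top of the red tester, turn it clockwise to its stop and pull it out, then do the same with the same key in the right-hand lock, leaving both locks turned. Stand the key back fully down in the holder, and hang every ear defender that stands on the bench over the rail, the crown of its headband on the bar, one cup on either side, left hanging still. Leave the spray can, the multimeter and the screwdriver where they are.

Things in the scene. Friction and masses are not known exactly. Their poses are not given: they have to be found in the camera images.
- key: Steel interlock key, 80 mm tall, standing upright, the same when turned by half a turn. Origin: centre of the blade's lower end; z up along the key. The blade is a plain rectangle 20 mm (x) by 9 mm (y), 29 mm long; above it a collar 34 x 20 mm, from z = 28 to 36 mm, which stops the key; above that the flat bow to grip, 46 mm (x) by 12 mm (y), z = 36 to 80 mm. 0.09 kg. At the start it stands in the holder block.
- holder_slot (a point): Middle of the mouth of the key holder's slot. The holder is a fixed grey block 75 x 60 mm, 36 mm high, with one upright rectangular slot in its top, 24 mm (along this frame's x) by 13 mm (y), 32 mm deep, mouth on top, 36 mm above the bench. A key standing in it has its lower end 28 mm below this point, its collar on the block and its x axis along this frame's x (either way round).
- rail_top (a point): Middle of the top of the rail's bar. The rail is fixed: a steel bar 16 mm thick, level, along this frame's y, its top 150 mm above the bench, free between posts 348 mm apart (posts 24 x 12 mm, rising 6 mm above the bar's top). z up.
- spray: Bystander: spray can, 52 mm across, 170 mm high; origin at the centre of its foot. Leave it alone.
- meter: Bystander: multimeter lying flat, 150 x 75 x 35 mm; origin at the centre of its underside. Leave it alone.
- driver: Bystander: screwdriver lying on the bench, 180 mm long. Leave it alone.
- lock_left_slot (a point): Middle of the key slot's mouth in the left-hand (+y) of two lock cylinders (steel, 56 mm across, 90 mm apart) on the fixed red tester (180 x 170 mm, 70 mm high); 104 mm above the bench. Upright slot, open at the top, 22.5 mm (this frame's x) by 11.5 mm (y), 31 mm deep, edges chamfered 2 mm. The frame turns with the cylinder. A key fully home has its collar on the cylinder, lower end 28 mm below here.
- lock_left (a joint): Turn of the left-hand (+y) lock cylinder in rad about its upright axis: grows as it turns clockwise seen from above; end stops at 0 and 1.5 rad (86 degrees). Friction of 0.06 N m keeps it where it is left. It starts at 0 to 0.3.
- lock_right_slot (a point): Middle of the key slot's mouth in the right-hand (-y) of two lock cylinders (steel, 56 mm across, 90 mm apart) on the fixed red tester (180 x 170 mm, 70 mm high); 104 mm above the bench. Upright slot, open at the top, 22.5 mm (this frame's x) by 11.5 mm (y), 31 mm deep, edges chamfered 2 mm. The frame turns with the cylinder. A key fully home has its collar on the cylinder, lower end 28 mm below here.
- lock_right (a joint): Turn of the right-hand (-y) lock cylinder in rad about its upright axis: grows as it turns clockwise seen from above; end stops at 0 and 1.5 rad (86 degrees). Friction of 0.06 N m keeps it where it is left. It starts at 0 to 0.3.
- muff1: Ear defender (rigid headband with two cups), standing upright on its cups; may be absent (None). Origin: under its middle, level with the cups' undersides; z up, x from cup to cup. 156 mm over the cups (x), cups 72 mm wide (y) and 80 mm high, 84 mm clear between the cups' insides. On top, the padded crown to grip: 44 mm (x) by 28 mm (y), z = 130 to 154 mm; under it the band is open right through along y, sloping away at both sides of the crown. 0.26 kg.
- muff1_crown (a point): Middle of the underside of the crown of muff1, 130 mm above its body's origin; it rests on the bar when the ear defender hangs on the rail. A swing on the bar dies out in a few seconds.
- muff2: Ear defender (rigid headband with two cups), standing upright on its cups; may be absent (None). Origin: under its middle, level with the cups' undersides; z up, x from cup to cup. 156 mm over the cups (x), cups 72 mm wide (y) and 80 mm high, 84 mm clear between the cups' insides. On top, the padded crown to grip: 44 mm (x) by 28 mm (y), z = 130 to 154 mm; under it the band is open right through along y, sloping away at both sides of the crown. 0.26 kg.
- muff2_crown (a point): Middle of the underside of the crown of muff2, 130 mm above its body's origin; it rests on the bar when the ear defender hangs on the rail. A swing on the bar dies out in a few seconds.
- muff3: Ear defender (rigid headband with two cups), standing upright on its cups; may be absent (None). Origin: under its middle, level with the cups' undersides; z up, x from cup to cup. 156 mm over the cups (x), cups 72 mm wide (y) and 80 mm high, 84 mm clear between the cups' insides. On top, the padded crown to grip: 44 mm (x) by 28 mm (y), z = 130 to 154 mm; under it the band is open right through along y, sloping away at both sides of the crown. 0.26 kg.
- muff3_crown (a point): Middle of the underside of the crown of muff3, 130 mm above its body's origin; it rests on the bar when the ear defender hangs on the rail. A swing on the bar dies out in a few seconds.
Things that resemble listed ones, but are neither listed nor needed, are in the scene too. What is shaped like the muff3 but green is not meant.

How it is judged:
By the outcome, as a careful person would: the job done as asked, in the order asked, and still so for the second after the job is handed in, with the robot touching nothing.
Of muff1, muff2, muff3 only 2 to 3 are there at a start; the rules pass over those that are not, and their reading is None.
At some moment in a run one of muff1, muff2, muff3 may be knocked a few centimetres aside while the robot is not near it.
It also fails if it takes over 210 s, if anything falls off the work surface, if the arm or the gripper's body presses on something with over 40 N, if the wrist force passes 120 N, or if a joint passes its speed limit or range.

## Robot

A 6-joint arm with a two-finger parallel gripper is mounted at the origin on the work surface. World frame = base frame: x ahead of the robot, y to its left, z up, the work surface at z = 0. Lengths are in m, angles in rad, forces in N, time in s.
With the tool pointing down it reaches from about 0.425 to 1.125 m from the base axis. Payload 14.9 kg.
Tool frame: the origin (TCP) lies between the finger pads; the fingertips stand 11 mm ahead of it and the grasp point (between the pads) lies 8 mm behind it (env.nose_length is the distance from the TCP to the fingertips, in m); z points along the fingers, y is the line along which they close (so a half turn about z gives the same grasp; the last joint's range is limited). The gripper opens to 91 mm and grips with 3 to 60 N. Pads are 32 mm wide; open, the fingers measure 118 mm over their backs; the gripper's body (76 mm by 178 mm) begins 60 mm behind the grasp point.
Start: joints at [-1.158, 0.379, 1.734, -0, 1.028, -0.033], TCP at [0.302, -0.632, 0.225] pointing down, gripper open.
Joint ranges: [-2.77, 2.77], [-0.74, 2.19], [0, 2.66], [-1.06, 4.2], [0.31, 2.87], [-3.08, 3.08]. Speed limits (rad/s): [1.89, 1.89, 2.39, 3.14, 3.14, 3.14].

## Interface

Orientations are given as a unit quaternion [x, y, z, w].
In Python, from station import env gives the robot as it stands. Calls block until the motion is done:
- env.movep(position, orientation): joint-space move of the TCP to a pose.
- env.line_to(position, ori=None, velocity=0.15): straight line of the TCP; ori=None keeps the orientation; velocity is the mean speed in m/s.
- env.goto_joints(angles): joint-space move.
- env.set_gripper(opening, grip_force=None): finger opening in m; grip_force is the grip in N (None keeps the last); returns when the fingers have stopped.
- env.hold(seconds).
- env.inverse_kinematics(position, orientation): joint angles nearest the present ones, or None.
- env.read_camera(name): name is "scene" or "top" or "wrist"; returns a dict with "image" (480x640x3 uint8, blue, green, red), "camera_matrix" (3x3 intrinsics, pixels), "extrinsics" (4x4, takes a point from camera to world coordinates); the wrist camera has in their place "tool_from_camera" (4x4, takes a point from camera to tool coordinates, whose origin is the TCP and whose axes are the flange's). Camera axes: x right, y down, z forward; pixel columns grow to the right and rows downward; lengths in m; the calibration is good to about 2 mm. A picture is of the moment at which its call begins: read the wrist's pose just before it. There is no depth.
A pose or a line that the arm cannot do raises env.PlanningError and nothing moves.
- env.job_done(): hands the job in; it is judged then, once.
Trained networks look in the newest picture that a camera, given by its name, has taken for a name from the list of things; names that differ only in an ending like _2 or _b are one class to them, and where a whole thing is asked for, a point or a joint stands for the part that bears it (a point fixed in the world has none). Each returns a list of dicts, best first, with "score" (0 to 1); they miss things now and then, are a little off and sometimes report something else, mostly with a low value. They report only what shows in the picture. A call takes as long as a camera call. They do not tell look-alikes from the thing itself.
- env.masks_of(camera, target): "region" (480x640 bool, what is visible of it).
- env.place_of(camera, target): "centre" ([x, y, z] in m, in the coordinates of the camera as it stood for that picture, good to about 4 mm: a listed point, or the origin of a listed thing).
Readings, each from a call of its own:
- env.get_clock(): time.
- env.get_q(): joint angles.
- env.get_qd(): joint speeds.
- env.get_joint_efforts(): joint torques, N m.
- env.get_position(): TCP position.
- env.get_eef_rot(): TCP orientation.
- env.get_wrist_force(): force on the tool from outside, world axes, zero at the start.
- env.get_torque(): the same for the moment, N m.
- env.get_width(): finger opening in m.
- env.get_finger_force(): force on a finger pad.
Only numpy, scipy, OpenCV 4.12 (cv2) and the standard library are available. Lean on these libraries where they do the work, as an engineer would, in place of code of your own. Each camera call takes 0.05 s, during which the arm holds its last target. There are 200 camera calls.

## Working session

There is one attempt and no reset: what is moved stays moved. The work goes in short steps, each a Python script; the robot and the scene stay as the last script left them, time stands still between calls to the robot, and variables do not carry over. Pictures are saved under pics/ and viewed, at most 14 in all, crops included, and the job is handed in when it is done.

```bash
ls; mkdir -p pics
cat > h.py <<'E'
import numpy as np, cv2
from scipy.spatial.transform import Rotation as R
from station import env
def down(yaw):  # tool z down, tool y (closing line) at angle yaw+90deg; tool x at yaw
    return (R.from_euler('z',yaw)*R.from_euler('x',np.pi)).as_quat()
def snap(cam):
    p=np.array(env.get_position());q=np.array(env.get_eef_rot())
    d=env.read_camera(cam)
    if cam=='wrist':
        T=np.eye(4);T[:3,:3]=R.from_quat(q).as_matrix();T[:3,3]=p
        E=T@np.array(d['tool_from_camera'])
    else: E=np.array(d['extrinsics'])
    return d['image'],np.array(d['camera_matrix']),E
def W(E,c): return E[:3,:3]@np.array(c)+E[:3,3]
def onplane(K,E,uv,z):
    uv=np.atleast_2d(uv).astype(float)
    r=np.c_[uv,np.ones(len(uv))]@np.linalg.inv(K).T@E[:3,:3].T
    return E[:3,3]+r*((z-E[2,3])/r[:,2])[:,None]
def proj(K,E,P):
    P=np.atleast_2d(P); c=(P-E[:3,3])@E[:3,:3]; u=c@K.T
    return u[:,:2]/u[:,2:]
E
python3 - <<'E'
from h import *
for cam in ['top','scene']:
    im,K,E=snap(cam); cv2.imwrite(f'pics/{cam}0.png',im)
    print(cam,E[:3,3].round(3),E[:3,2].round(3))
    for n in ['key','holder_slot','rail_top','lock_left_slot','lock_right_slot','muff1','muff1_crown','spray','meter','driver']:
        for d in env.place_of(cam,n): print(n,round(d['score'],2),W(E,d['centre']).round(3), proj(K,E,W(E,d['centre'])).round(0))
E
```

```text
pics
top [0.3   0.089 1.81 ] [ 0.101 -0.004 -0.995]
key 0.5 [ 0.469 -0.137  0.01 ] [[395. 254.]]
holder_slot 0.89 [ 0.468 -0.14   0.036] [[397. 253.]]
rail_top 0.76 [ 0.663 -0.04   0.151] [[366. 179.]]
rail_top 0.25 [0.499 0.367 0.   ] [[225. 243.]]
lock_left_slot 0.77 [ 0.563 -0.332  0.106] [[468. 218.]]
lock_right_slot 0.78 [ 0.546 -0.417  0.103] [[498. 224.]]
muff1 0.85 [ 0.453  0.115 -0.001] [[310. 259.]]
muff1 0.77 [ 0.484  0.265 -0.004] [[259. 248.]]
muff1 0.67 [0.202 0.309 0.002] [[243. 344.]]
muff1 0.57 [0.504 0.366 0.001] [[226. 241.]]
muff1_crown 0.91 [0.451 0.114 0.131] [[310. 255.]]
spray 0.65 [0.716 0.323 0.002] [[241. 171.]]
meter 0.67 [ 0.702 -0.326 -0.   ] [[457. 178.]]
driver 0.74 [ 0.539  0.537 -0.   ] [[168. 229.]]
scene [1.515 0.498 0.948] [-0.742 -0.293 -0.603]
key 0.73 [0.446 0.117 0.13 ] [[330. 233.]]
key 0.51 [ 0.47  -0.143  0.005] [[241. 251.]]
key 0.42 [ 0.702 -0.329 -0.003] [[136. 285.]]
holder_slot 0.96 [ 0.472 -0.137  0.03 ] [[242. 245.]]
holder_slot 0.69 [0.486 0.268 0.131] [[381. 256.]]
rail_top 0.65 [ 0.662 -0.04   0.147] [[236. 259.]]
rail_top 0.4 [ 0.717  0.327 -0.002] [[371. 366.]]
lock_left_slot 0.72 [ 0.563 -0.328  0.103] [[162. 224.]]
lock_left_slot 0.38 [0.539 0.538 0.002] [[478. 339.]]
lock_right_slot 0.84 [ 0.545 -0.416  0.101] [[139. 214.]]
muff1 0.97 [ 0.451  0.122 -0.004] [[330. 274.]]
muff1 0.96 [ 0.208  0.306 -0.003] [[416. 241.]]
muff1 0.9 [0.487 0.266 0.001] [[376. 295.]]
muff1 0.66 [ 0.503  0.373 -0.001] [[414. 311.]]
muff1_crown 0.63 [0.452 0.121 0.126] [[331. 236.]]
muff1_crown 0.19 [0.49  0.265 0.001] [[375. 295.]]
meter 0.86 [ 0.705 -0.327 -0.003] [[136. 285.]]
driver 0.73 [0.536 0.54  0.002] [[479. 339.]]
```

View pics/top0.png

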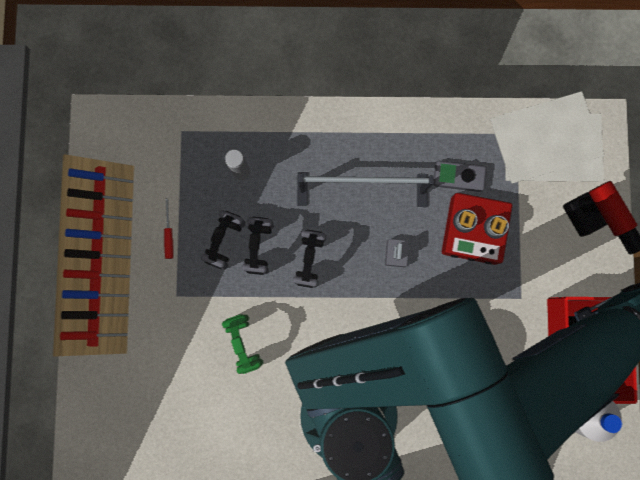

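View pics/scene0.png

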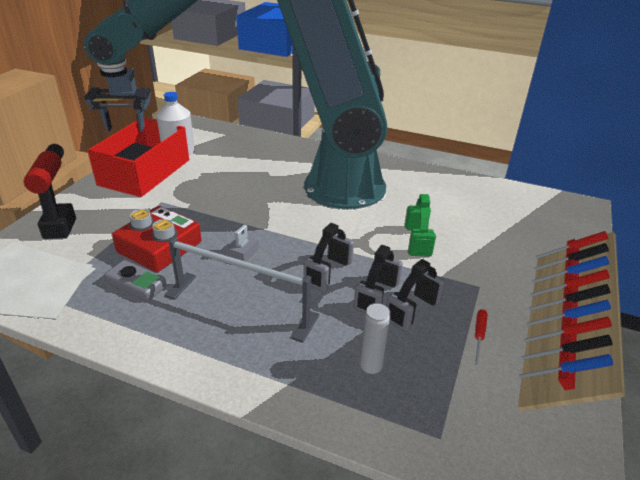

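The top view shows three black muffs at pixels (222,240), (258,245) and (308,257), and a green decoy at (242,345). The key is in its holder at (397,253), the locks are at (468,218) and (498,224), and the rail runs from (303,179) to (425,181). The scene view agrees. Next I'll take close wrist views.

Run:
```python
from h import *
im,K,E=snap('top')
for a in ([303,180],[427,181.5]): print(onplane(K,E,a,.15).round(3))
env.set_gripper(0.06,30)
for n,p in [('locks',[.555,-.373,.30]),('holder',[.47,-.138,.22])]:
    env.movep(p,down(0)); env.hold(.3)
    im,K,E=snap('wrist'); cv2.imwrite(f'pics/{n}.png',im); np.savez(n,im=im,K=K,E=E)
    print(n,env.get_position(),env.get_q(),E.round(3).tolist(),env.get_clock())
    for t in ['key','holder_slot','lock_left_slot','lock_right_slot']:
        for d in env.place_of('wrist',t): print(t,round(d['score'],2),W(E,d['centre']).round(4),proj(K,E,W(E,d['centre'])).round(0))
```

```text
[[0.658 0.133 0.15 ]]
[[ 0.657 -0.209  0.15 ]]
locks [ 0.55473616 -0.37337016  0.29984899] [-6.27253500e-01  2.54972743e-01  1.75355585e+00 -3.76705359e-05
  1.13328574e+00  9.44057874e-01] [[0.001, -0.972, -0.235, 0.62], [-1.0, -0.001, -0.0, -0.375], [0.0, 0.235, -0.972, 0.46], [0.0, 0.0, 0.0, 1.0]] 3.5333
lock_left_slot 0.84 [ 0.5614 -0.3309  0.1054] [[269. 210.]]
lock_right_slot 0.77 [ 0.5452 -0.4184  0.1063] [[374. 229.]]
holder [ 0.47022559 -0.13841507  0.22005473] [-3.33816111e-01  4.90585280e-02  2.15429401e+00 -2.20383183e-05
  9.38127256e-01  1.23748402e+00] [[0.001, -0.972, -0.235, 0.536], [-1.0, -0.001, -0.0, -0.14], [0.0, 0.235, -0.972, 0.381], [0.0, 0.0, 0.0, 1.0]] 5.1083
key 0.65 [ 0.4683 -0.1376  0.0056] [[319. 216.]]
holder_slot 0.97 [ 0.4692 -0.142   0.0359] [[325. 221.]]
lock_left_slot 0.76 [ 0.5598 -0.3286  0.1058] [[632.  97.]]
```

View pics/locks.png

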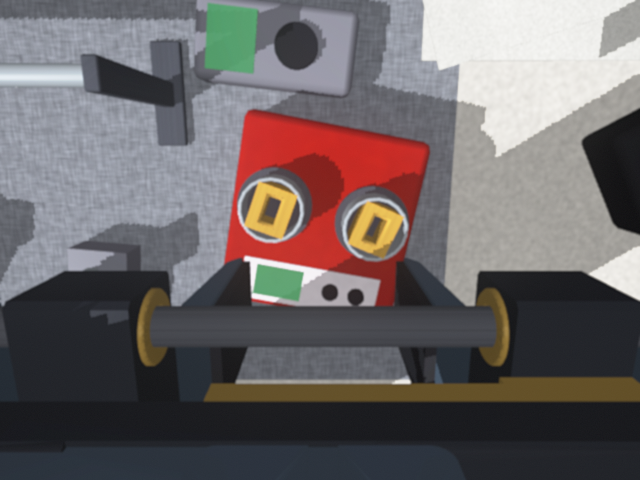

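View pics/holder.png

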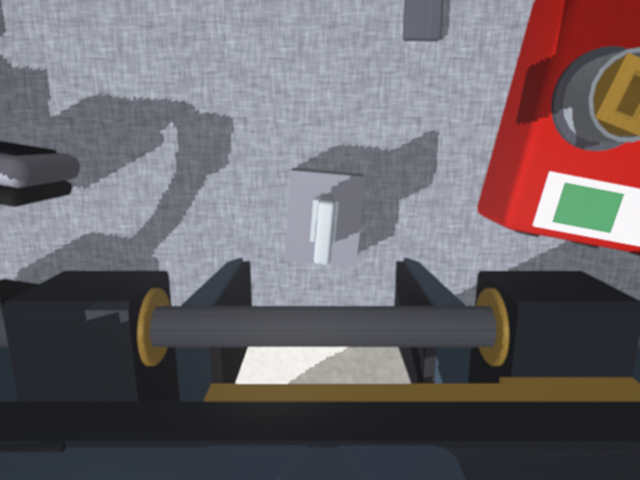

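The locks show as yellow plates with dark slots at (270,210) and (375,229), and the key bow is upright at (323,230). I'll take closer views at two opposite yaws so the hand-eye bias cancels.

```bash
cat > look.py <<'E'
from h import *
def rect(K,E,cnt,z):
    P=onplane(K,E,cnt.reshape(-1,2),z)[:,:2]
    (c,s,a)=cv2.minAreaRect((P*1000).astype(np.float32))
    if s[0]<s[1]: s=(s[1],s[0]); a+=90
    return np.array(c)/1000,np.array(s),(a+90)%180-90   # long axis angle deg in (-90,90]
def locks(im,K,E,z=.104,v=0):
    h=cv2.cvtColor(im,cv2.COLOR_BGR2HSV)
    m=cv2.inRange(h,(15,90,90),(32,255,255)); m[280:]=0
    cs,hi=cv2.findContours(m,cv2.RETR_CCOMP,cv2.CHAIN_APPROX_NONE)
    out=[]
    for i,c in enumerate(cs):
        if cv2.contourArea(c)>(80 if hi[0][i][3]>=0 else 400):
            out.append((('in' if hi[0][i][3]>=0 else 'out'),)+rect(K,E,c,z))
    return out
E
python3 - <<'E'
from look import *
ims=[]
for k,yaw in enumerate([0,np.pi]):
    d=np.array([np.cos(yaw),np.sin(yaw)])
    for n,p,z in [('locks',[.555,-.373],.2),('holder',[.469,-.139],.17)][::(-1 if k==0 else 1)]:
        env.movep([*(np.array(p)-0.015*d),z],down(yaw)); env.hold(.3)
        im,K,E=snap('wrist'); np.savez(f'{n}{k}',im=im,K=K,E=E)
        ims.append(im[60:300,160:480])
        if n=='locks':
            for o in locks(im,K,E): print(k,o[0],o[1].round(4),o[2].round(1),round(o[3],1))
        else: print(k,'holder net',[ (t,W(E,d['centre']).round(4)) for t in ['key','holder_slot'] for d in env.place_of('wrist',t)[:1]])
print(env.get_clock(), env.get_q())
o=np.vstack([np.hstack(ims[:2]),np.hstack(ims[2:])]); cv2.imwrite('pics/close.png',cv2.resize(o,None,fx=1.25,fy=1.25))
E
```

```text
0 holder net [('key', array([ 0.4685, -0.1425,  0.0068]))]
0 out [ 0.5455 -0.4179] [42.5 39.5] -23.5
0 in [ 0.5475 -0.4173] [17.9  4.8] -24.1
0 out [ 0.5619 -0.332 ] [44.4 35.6] -20.5
0 in [ 0.5632 -0.3337] [16.  9.] -20.7
1 out [ 0.5593 -0.3327] [42.3 39.1] -20.4
1 in [ 0.5571 -0.3334] [18.1  5.5] -20.4
1 out [ 0.5428 -0.4187] [44.2 35.4] -23.5
1 in [ 0.5414 -0.4169] [16.7  9.3] -23.7
1 holder net [('key', array([ 0.467 , -0.1405,  0.0087]))]
11.825 [-3.26297709e-01  1.49901888e-01  2.15432413e+00 -1.46919161e-05
  8.37462584e-01 -1.89680474e+00]
```

View pics/close.png

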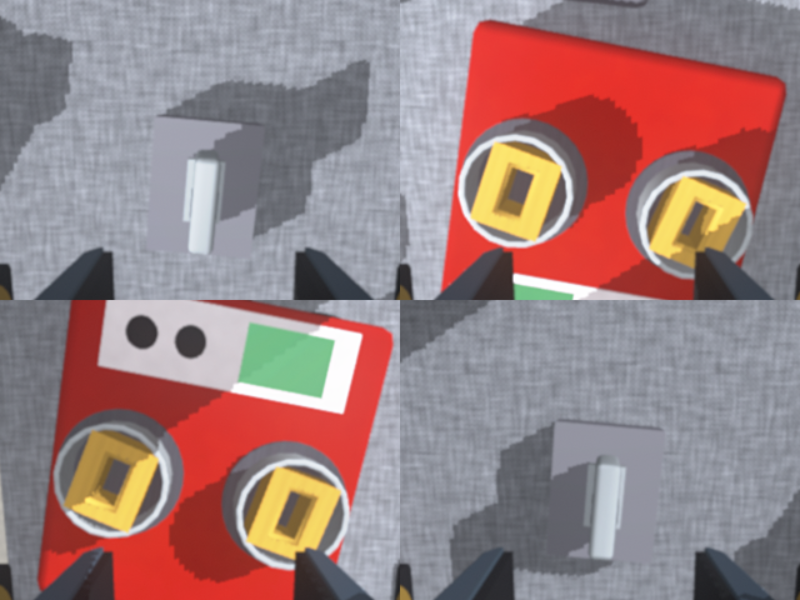

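Both slots are clear: long axes at about -20.5° and -23.5°. The key bow is roughly along x. Now I'll refine with the lock rims and the key top.

Run:
```python
from look import *
for k in (0,1):
    d=np.load(f'locks{k}.npz'); im,K,E=d['im'],d['K'],d['E']; print('f',K[0,0],'camz',E[2,3].round(4))
    h=cv2.cvtColor(im,cv2.COLOR_BGR2HSV)
    m=((h[...,1]<50)&(h[...,2]>165)).astype(np.uint8)
    for o in locks(im,K,E):
        if o[0]=='in': continue
        u=proj(K,E,[*o[1],.104])[0]
        yy,xx=np.nonzero(m); P=onplane(K,E,np.c_[xx,yy],.104)[:,:2]
        P=P[(abs(np.hypot(*(P-o[1]).T)-.0265)<.006)]
        from scipy.optimize import least_squares
        f=lambda q: np.hypot(P[:,0]-q[0],P[:,1]-q[1])-q[2]
        q=least_squares(f,[*o[1],.027],loss='soft_l1',f_scale=.0005).x
        print(k,q.round(4),len(P),'outer rect',o[1].round(4))
    d=np.load(f'holder{k}.npz'); im,K,E=d['im'],d['K'],d['E']
    g=im.min(2); m=(g>175).astype(np.uint8); m[285:]=0; m[:150]=0;m[:,:290]=0;m[:,360:]=0
    n,l,s,c=cv2.connectedComponentsWithStats(m)
    i=1+np.argmax(s[1:,4]); cnt=np.argwhere(l==i)[:,::-1]
    print('key top',s[i],[x if np.isscalar(x) else x.round(4) for x in rect(K,E,cnt,.088)])
    cv2.imwrite(f'/tmp/k{k}.png',im)
    print([sorted(g[r,290:360].tolist())[-12::3] for r in (200,220,240)])
```

```text
f 429.60422428319396 camz 0.3605
0 [ 0.5443 -0.4192  0.0264] 1085 outer rect [ 0.5455 -0.4179]
0 [ 0.5608 -0.3311  0.0263] 1473 outer rect [ 0.5619 -0.332 ]
key top [ 306  188   27   76 1574] [array([ 0.4706, -0.1384]), array([43.9454, 13.5001]), -5.069419860839844]
[[218, 219, 223, 225], [215, 217, 220, 225], [211, 213, 219, 222]]
f 429.60422428319396 camz 0.3604
1 [ 0.5601 -0.3307  0.0265] 1407 outer rect [ 0.5593 -0.3327]
1 [ 0.5434 -0.4188  0.0263] 937 outer rect [ 0.5428 -0.4187]
key top [ 315  192   25   75 1298] [array([ 0.4701, -0.1388]), array([43.5364, 11.2664]), -4.550621032714844]
[[193, 195, 198, 204], [192, 195, 198, 204], [195, 195, 200, 205]]
```

```bash
cat > key.py <<'E'
from h import *
OFF=.053
def st(): return env.get_position().round(4), env.get_wrist_force().round(1), env.get_torque().round(2), round(env.get_width(),4), round(env.get_clock(),1)
def press(xy,z0,zhome,fz0,fmax=8,step=.0005,under=.0015):
    """slow descent until contact force or under the home height"""
    z=z0
    while z>zhome-under:
        z-=step if z<zhome+.003 else .003
        env.line_to([*xy,z],velocity=.04)
        f=env.get_wrist_force()[2]-fz0
        if f>fmax: break
    return z,f
E
python3 - <<'E'
from key import *
yaw=np.pi-np.radians(4.8); q=down(yaw); x,y=.4703,-.1387
env.set_gripper(.04)
env.movep([x,y,.12],q); env.line_to([x,y,.061],velocity=.1)
print(st()); env.set_gripper(0,50); env.hold(.2); print(st())
env.line_to([x,y,.125],velocity=.1); print(st())
env.line_to([x,y,.2],velocity=.25); env.hold(.2); print(st())
# second view of key in hand
im,K,E=snap('wrist'); cv2.imwrite('pics/inhand.png',im)
E
```

```text
(array([ 0.4708, -0.1388,  0.0616]), array([ 0.5,  0. , -0.1]), array([ 0.12, -0.11, -0.01]), 0.0402, 13.4)
(array([ 0.4704, -0.1388,  0.0612]), array([-1.6,  0.6,  6.9]), array([0.2 , 0.12, 0.02]), 0.0121, 14.1)
(array([ 0.47  , -0.1386,  0.1246]), array([-0.2,  0.3, -0.6]), array([ 0.05, -0.12, -0.07]), 0.0118, 14.9)
(array([ 0.4695, -0.1384,  0.1986]), array([ 0. , -0.2, -0.9]), array([ 0.09, -0.17, -0.04]), 0.012, 15.6)
```

View pics/inhand.png

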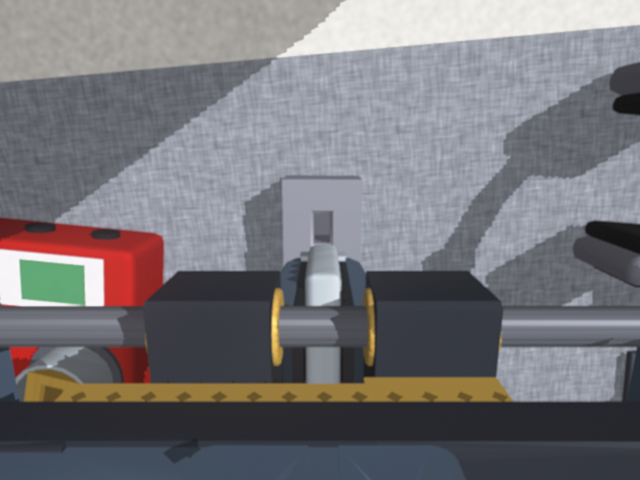

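The key is gripped (bow at (323,270)) and the holder slot is empty at (322,225). Now the left lock.

```bash
cat >> key.py <<'E'
def insert(c,yaw,top=.104):
    q=down(yaw); zh=top-.028+OFF
    env.movep([*c,zh+.045],q); env.hold(.2)
    fz0=env.get_wrist_force()[2]
    env.line_to([*c,zh+.031],velocity=.1)
    z,f=press(c,zh+.031,zh,fz0)
    print('insert: z-home',round(z-zh,4),'actual',round(env.get_position()[2]-zh,4),'f',round(f,1),*st())
    return z
E
python3 - <<'E'
from key import *
insert(np.array([.5605,-.3309]),np.pi-np.radians(20.5))
E
```

```text
insert: z-home -0.0005 actual 0.0002 f 8.6 [ 0.5607 -0.3308  0.1292] [-0.3  7.   8.2] [ 1.56 -0.05  0.01] 0.0118 20.2
```

```bash
cat >> key.py <<'E'
def turn(c,z,a0,a1,over=8,tz=.45):
    """degrees, clockwise (decreasing); stops on torque"""
    a=a0
    t0=env.get_torque()[2]
    log=[]
    while a>a1-over:
        a-= 8 if a>a1+14 else 1
        env.movep([*c,z],down(np.pi+np.radians(a)))
        t=env.get_torque()[2]; log.append((round(a,1),round(t-t0,2)))
        if a<a1+14 and abs(t-t0)>tz: break
    print(log,*st()); return a
E
python3 - <<'E'
from key import *
turn([.5605,-.3309],.1288,-20.5,-96.9)
E
```

```text
[(-28.5, np.float64(0.04)), (-36.5, np.float64(0.07)), (-44.5, np.float64(0.01)), (-52.5, np.float64(-0.01)), (-60.5, np.float64(0.01)), (-68.5, np.float64(0.02)), (-76.5, np.float64(0.05)), (-84.5, np.float64(0.06)), (-85.5, np.float64(0.02)), (-86.5, np.float64(-0.02)), (-87.5, np.float64(0.07)), (-88.5, np.float64(-0.01)), (-89.5, np.float64(-0.05)), (-90.5, np.float64(-0.01)), (-91.5, np.float64(0.05)), (-92.5, np.float64(-0.01)), (-93.5, np.float64(0.0)), (-94.5, np.float64(0.04)), (-95.5, np.float64(0.01)), (-96.5, np.float64(0.04)), (-97.5, np.float64(-0.04)), (-98.5, np.float64(0.04)), (-99.5, np.float64(0.01)), (-100.5, np.float64(-0.0)), (-101.5, np.float64(-0.0)), (-102.5, np.float64(-0.04)), (-103.5, np.float64(-0.03)), (-104.5, np.float64(0.08)), (-105.5, np.float64(0.22))] [ 0.5609 -0.3301  0.1292] [ 3.3 12.   5.8] [ 2.56 -0.76  0.23] 0.0119 27.6
```

Run:
```python
from key import *
a=turn([.5605,-.3309],.1288,-105.5,-112,over=3)
# unwind the blade to mid-slot (slot at its stop: about -97), then pull
c=[.5605,-.3309]
env.movep([*c,.1288],down(np.pi+np.radians(-100))); print(st())
env.line_to([*c,.145],velocity=.05); print(st())
env.line_to([*c,.2],velocity=.15)
# look
env.movep([.555-.015,-.373,.23],down(0)) if False else None
c=np.array([.555,-.373]);yaw=np.pi
env.movep([*(c+[.015,0]),.2+.03],down(yaw)); env.hold(.3)
im,K,E=snap('wrist'); cv2.imwrite('pics/afterL.png',im)
from look import locks
for o in locks(im,K,E): print(o[0],o[1].round(4),o[2].round(1),round(o[3],1))
print(st())
```

```text
[(-106.5, np.float64(0.22)), (-107.5, np.float64(0.49))] [ 0.5609 -0.3301  0.1292] [ 4.1 12.   5.5] [ 2.59 -0.84  0.72] 0.0119 28.1
(array([ 0.5605, -0.3302,  0.1292]), array([ 1.2, 10.2,  6.8]), array([ 2.29, -0.15,  0.05]), 0.012, 28.3)
(array([ 0.5603, -0.3303,  0.1452]), array([1.1, 9. , 4.3]), array([ 1.92, -0.18,  0.05]), 0.0116, 28.8)
out [ 0.5591 -0.3321] [43.4 37.7] 83.5
in [ 0.5576 -0.3335] [17.8  7.5] 83.0
out [ 0.543  -0.4188] [43.8 35.4] -23.4
in [ 0.5417 -0.4172] [17.4  9.6] -23.9
(array([ 0.57 , -0.373,  0.23 ]), array([ 0.7,  0.5, -2.1]), array([ 0.06, -0.15,  0.01]), 0.0115, 31.2)
```

View pics/afterL.png

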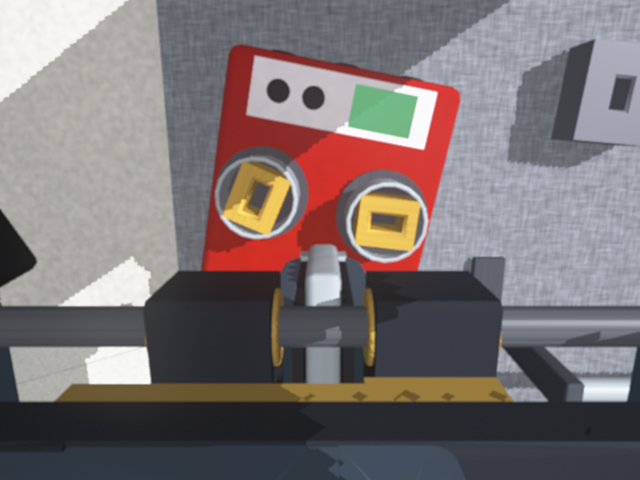

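The left lock now reads -96.5°, which is its stop, and the key sits in the hand as before at (323,265). Right lock next, with y shifted +0.6 mm because of the side force seen in the left one.

Run:
```python
from key import *
c=np.array([.5439,-.4184])
z=insert(c,np.pi-np.radians(23.5))
zh=.129
if z<zh+.0015:
    a=turn(c,max(z,zh-.0003),-23.5,-105,over=6)
    env.movep([*c,zh],down(np.pi+np.radians(-100))); print(st())
    env.line_to([*c,.145],velocity=.05); print(st())
    env.line_to([*c,.2],velocity=.15)
    env.movep([.57,-.373,.23],down(np.pi)); env.hold(.3)
    im,K,E=snap('wrist'); cv2.imwrite('pics/afterR.png',im)
    from look import locks
    for o in locks(im,K,E): print(o[0],o[1].round(4),o[2].round(1),round(o[3],1))
    print(st())
```

```text
insert: z-home -0.0005 actual 0.0002 f 8.4 [ 0.5441 -0.4185  0.1292] [-1.3  1.9  8.4] [ 0.53  0.45 -0.  ] 0.0115 35.4
[(-31.5, np.float64(-0.06)), (-39.5, np.float64(-0.01)), (-47.5, np.float64(-0.01)), (-55.5, np.float64(-0.02)), (-63.5, np.float64(-0.02)), (-71.5, np.float64(-0.05)), (-79.5, np.float64(-0.03)), (-87.5, np.float64(-0.04)), (-95.5, np.float64(-0.0)), (-96.5, np.float64(0.03)), (-97.5, np.float64(-0.08)), (-98.5, np.float64(-0.05)), (-99.5, np.float64(-0.06)), (-100.5, np.float64(-0.03)), (-101.5, np.float64(-0.07)), (-102.5, np.float64(-0.06)), (-103.5, np.float64(-0.04)), (-104.5, np.float64(-0.02)), (-105.5, np.float64(0.12)), (-106.5, np.float64(0.33)), (-107.5, np.float64(0.58))] [ 0.5442 -0.4182  0.1292] [0.1 5.4 6.7] [ 0.92 -0.12  0.58] 0.012 40.7
(array([ 0.5441, -0.4184,  0.1292]), array([1. , 2.8, 4.6]), array([ 0.42, -0.29,  0.05]), 0.0118, 41.0)
(array([ 0.5439, -0.4184,  0.1453]), array([ 0.1,  1.2, -0.8]), array([ 0.28, -0.14, -0.  ]), 0.0122, 41.4)
out [ 0.5591 -0.3321] [43.4 37.7] 83.4
in [ 0.5575 -0.3335] [17.8  7.5] 82.9
out [ 0.5431 -0.4187] [42.  37.3] 83.5
in [ 0.5419 -0.417 ] [18.5  8. ] 82.9
(array([ 0.57 , -0.373,  0.23 ]), array([-1.6,  0.3, -1.4]), array([ 0.13, -0.17, -0.01]), 0.0119, 43.8)
```

Both locks are at their stop. The key goes back in the holder at its pick pose, then I'll look at the muffs.

Run:
```python
from key import *
c=np.array([.4703,-.1387])
z=insert(c,np.pi-np.radians(4.8),top=.036)
if z<.0625:
    env.set_gripper(.035); env.hold(.2); print(st())
    env.line_to([*c,.2],velocity=.2)
    env.set_gripper(.06)
    env.movep([.50,-.02,.33],down(0)); env.hold(.2)
    im,K,E=snap('top')
    for t in ['key','muff1']:
        for d in env.place_of('top',t): print(t,round(d['score'],2),W(E,d['centre']).round(4))
    # rail + muffs by wrist
    ims=[]
    for i,p in enumerate([[.58,-.04,.38],[.44,.2,.36]]):
        env.movep(p,down(0)); env.hold(.2)
        im,K,E=snap('wrist'); np.savez(f'v{i}',im=im,K=K,E=E); ims.append(im)
        for t in ['rail_top','muff1','muff1_crown']:
            for d in env.place_of('wrist',t): print(i,t,round(d['score'],2),W(E,d['centre']).round(4),proj(K,E,W(E,d['centre'])).round(0))
    cv2.imwrite('pics/muffs.png',cv2.resize(np.vstack([i[:320] for i in ims]),(600,600)))
    print(st())
```

```text
insert: z-home -0.0005 actual 0.0002 f 19.9 [ 0.4704 -0.1387  0.0612] [-5.8  1.6 18.5] [0.51 1.04 0.04] 0.0119 48.6
(array([ 0.4703, -0.1387,  0.0605]), array([-0.5,  0. ,  0.5]), array([ 0.12, -0.12, -0.  ]), 0.0348, 49.4)
muff1 0.84 [ 0.2023  0.3075 -0.001 ]
muff1 0.81 [4.55e-01 1.16e-01 2.00e-04]
muff1 0.78 [ 0.4856  0.2658 -0.0006]
muff1 0.64 [0.5019 0.3644 0.    ]
0 rail_top 0.57 [ 0.6648 -0.0432  0.1502] [[325. 113.]]
0 rail_top 0.33 [ 0.5     0.3704 -0.0006] [[  6. 251.]]
0 muff1 0.76 [0.5008 0.3696 0.0019] [[  5. 251.]]
0 muff1 0.64 [ 0.4463  0.1122 -0.0011] [[207. 290.]]
1 muff1 0.97 [ 0.448   0.1151 -0.0035] [[390. 186.]]
1 muff1 0.69 [0.4904 0.2665 0.0025] [[264. 151.]]
1 muff1_crown 0.58 [0.4519 0.112  0.1319] [[417. 199.]]
(array([0.4402, 0.1997, 0.36  ]), array([-1.4, -0.2, -0.4]), array([ 0.05,  0.01, -0.03]), 0.0599, 56.3)
```

View pics/muffs.png

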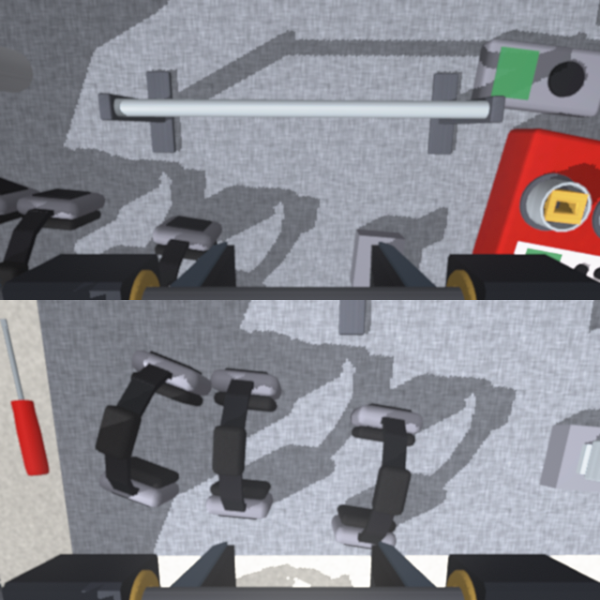

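The key is back in the holder. The bar runs from about (115,107) to (495,112) in the upper half of the picture. The three muffs have crowns at about (115,435), (228,450) and (390,490) in the lower half, none visibly displaced. Now I'll measure the first muff, pick it up and hang it.

```bash
cat > muff.py <<'E'
from key import *
def rail():
    d=np.load('v0.npz'); im,K,E=d['im'],d['K'],d['E']
    u=proj(K,E,[[.66,.10,.15],[.66,-.18,.15]])
    pts=[]
    for t in np.linspace(0,1,60):
        c=u[0]*(1-t)+u[1]*t; col=int(c[0]); rows=np.arange(int(c[1])-25,int(c[1])+25)
        g=im[rows,col].astype(float).min(1); w=rows[g>165]
        if 5<len(w)<40: pts.append([col,w.mean()])
    P=onplane(K,E,pts,.142)
    b,a=np.polyfit(P[:,1],P[:,0],1); return a,b,len(pts)   # x=a+b*y
def look(xy,cam='wrist'):
    env.movep([xy[0],xy[1],.36],down(0)); env.hold(.25)
    im,K,E=snap('wrist'); 
    best=None
    for d in env.place_of('wrist','muff1_crown')+[dict(d,m=1) for d in env.place_of('wrist','muff1')]:
        p=W(E,d['centre']); print('  ',d.get('m',0),round(d['score'],2),p.round(4))
    cr=[W(E,d['centre'])[:2] for d in env.place_of('wrist','muff1_crown')]
    mu=[W(E,d['centre'])[:2] for d in env.place_of('wrist','muff1')]
    near=lambda L:[p for p in L if np.hypot(*(p-xy))<.06]
    ms=[]
    for d in env.masks_of('wrist','muff1'):
        yy,xx=np.nonzero(d['region']); P=onplane(K,E,np.c_[xx,yy],.08)[:,:2]
        if np.hypot(*(P.mean(0)-xy))<.06:
            w,v=np.linalg.eigh(np.cov(P.T)); a=np.degrees(np.arctan2(v[1,1],v[0,1])); a=(a+90)%180-90
            c,s,ar=cv2.minAreaRect((P*1000).astype(np.float32))
            print('   mask',round(d['score'],2),P.mean(0).round(4),len(P),'pca',round(a,1),'rect',np.round(c),np.round(s),round(ar,1)); ms.append(a)
    return near(cr),near(mu),ms,im
E
python3 - <<'E'
from muff import *
print(rail())
cr,mu,ms,im=look(np.array([.452,.116])); cv2.imwrite('pics/m1.png',im); print(cr,mu,ms,env.get_clock())
E
```

```text
(np.float64(0.6622207702676846), np.float64(-0.004654885462488075), 60)
   0 0.79 [0.4528 0.1138 0.1342]
   0 0.56 [ 0.4697 -0.1414  0.0362]
   1 0.64 [ 0.4479  0.1143 -0.0012]
   mask 0.56 [0.453 0.114] 6782 pca -9.7 rect [452. 114.] [ 70. 157.] 80.6
[array([0.4528237 , 0.11381204])] [array([0.44787301, 0.11428331])] [np.float64(-9.711880336221782)] 57.2583
```

View pics/m1.png

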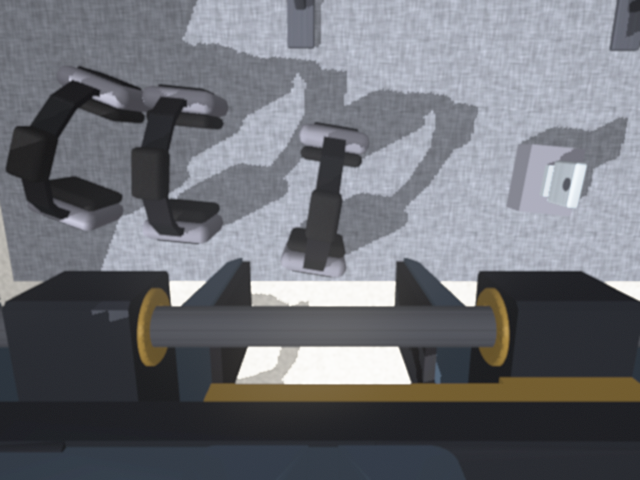

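Muff 1 measures cleanly: mask 157x70 mm, yaw about -9.6°, crown at (0.4525, 0.114). Picking and hanging it.

```bash
cat >> muff.py <<'E'
def pick(xy,a):
    q=down(np.radians(a)); env.set_gripper(.07,40)
    env.movep([*xy,.24],q); env.line_to([*xy,.145],velocity=.12); f0=env.get_wrist_force()
    env.set_gripper(0,40); env.hold(.2); print('grip',*st())
    env.line_to([*xy,.36],velocity=.2); print('lift',*st(),env.get_finger_force())
def hang(ys):
    x=.6622-.0047*ys; q=down(0.0047)
    env.movep([x,ys,.36],q); env.hold(.3); f0=env.get_wrist_force()[2]
    env.line_to([x,ys,.175],velocity=.15); env.hold(.3)
    print('over',*st())
    z=.172
    while z>.160:
        env.line_to([x,ys,z],velocity=.03); f=env.get_wrist_force()[2]-f0
        if f>3.5: break
        z-=.001
    print('rest z',z,f,*st())
    env.hold(.3); env.set_gripper(.05); env.hold(.3)
    env.line_to([x,ys,.26],velocity=.15); print('done',*st())
E
python3 - <<'E'
from muff import *
pick([.4525,.114],-9.6)
if env.get_width()>.02: hang(-.145)
cr,mu,ms,im=look(np.array([.486,.266])); print(cr,mu,ms,env.get_clock())
E
```

```text
grip [0.4525 0.114  0.145 ] [0.7 0.6 0.4] [ 0.1   0.04 -0.  ] 0.0277 60.0
lift [0.4519 0.1139 0.3587] [-0.4 -0.8 -3.5] [ 0.07  0.04 -0.01] 0.0281 61.3 39.92180049419403
over [ 0.663  -0.145   0.1754] [ 0.5  0.1 -2.6] [-0.04  0.04  0.01] 0.0281 64.5
rest z 0.16399999999999998 8.219951614631277 [ 0.663  -0.145   0.1646] [-2.2  1.8  5.4] [0.18 0.71 0.03] 0.0275 66.8
done [ 0.6624 -0.1449  0.259 ] [ 0.2  0.1 -0.2] [0.05 0.04 0.01] 0.0496 68.7
   1 0.77 [ 0.4882  0.2649 -0.0013]
   1 0.61 [ 0.5014  0.3704 -0.0008]
   mask 0.64 [0.4897 0.2649] 6906 pca -5.4 rect [488. 265.] [ 70. 157.] 84.7
[] [array([0.48824417, 0.26493297])] [np.float64(-5.427270341204462)] 70.9167
```

Run:
```python
from muff import *
pick([.4877,.265],-5.3)
if env.get_width()>.02: hang(-.04)
cr,mu,ms,im=look(np.array([.502,.368])); print(cr,mu,ms,env.get_clock())
cv2.imwrite('pics/m3.png',im)
```

```text
grip [0.4877 0.265  0.145 ] [ 0.7  1.  -1.4] [ 0.14 -0.04  0.07] 0.0277 73.8
lift [0.4872 0.2647 0.3587] [-0.1 -1.  -3.6] [ 0.01  0.03 -0.04] 0.0281 75.1 39.92198467254639
over [ 0.6625 -0.04    0.1754] [-0.3 -0.4 -3.9] [0.03 0.01 0.02] 0.0279 78.4
rest z 0.16399999999999998 8.13990463013381 [ 0.6625 -0.04    0.1646] [-3.4  0.3  5.2] [ 0.06  0.73 -0.07] 0.0281 80.6
done [ 0.6619 -0.0399  0.2591] [-0.3  0.6 -0.9] [ 0.01  0.04 -0.  ] 0.0503 82.5
   1 0.97 [0.5025 0.3736 0.0018]
   mask 0.91 [0.5056 0.3645] 7006 pca -21.5 rect [505. 366.] [ 70. 157.] 68.8
[] [array([0.50253596, 0.37355747])] [np.float64(-21.460664345568375)] 84.7417
```

View pics/m3.png

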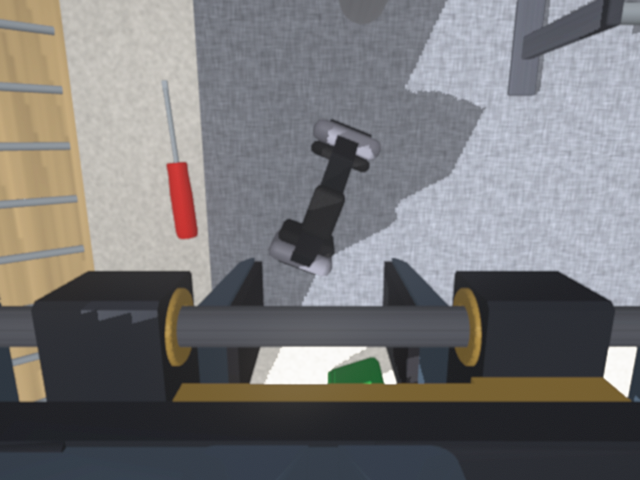

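The last black muff stands alone at (325,200) with yaw about -21.3° and the fingers clear of everything around it. Picking and hanging it.

Run:
```python
from muff import *
pick([.5045,.366],-21.3)
if env.get_width()>.02: hang(.065)
env.movep([.45,-.04,.45],down(0)); env.hold(2)
im,K,E=snap('wrist'); cv2.imwrite('pics/endw.png',im)
ims=[im]
im,K,E=snap('scene'); 
for t in ['muff1','muff1_crown','key']:
    for d in env.place_of('scene',t): print(t,round(d['score'],2),W(E,d['centre']).round(3))
im2,_,_=snap('top')
cv2.imwrite('pics/end.png',np.vstack([cv2.resize(im[170:370,90:490],(800,400)),cv2.resize(im2[100:300,140:540],(400,200)).repeat(1,0) if 0 else np.hstack([im2[120:320,130:530],ims[0][0:200,120:520]])]))
print(env.get_clock())
```

```text
grip [0.5045 0.366  0.145 ] [-0.9  0.7 -0. ] [0.1  0.02 0.02] 0.0277 87.7
lift [0.504  0.3657 0.3586] [-0.2  0.9 -2.2] [0.05 0.05 0.  ] 0.0278 88.9 39.976109862327576
over [0.662  0.065  0.1754] [-0.1 -0.5 -1.9] [ 0.04 -0.    0.03] 0.0279 92.2
rest z 0.16399999999999998 10.158928447992809 [0.662  0.065  0.1647] [-3.7 -0.3  7.6] [-0.08  0.84 -0.01] 0.0277 94.4
done [0.6614 0.065  0.259 ] [-0.4 -0.9 -1.3] [-0.04  0.02  0.01] 0.0503 96.3
muff1 0.88 [ 0.204  0.309 -0.001]
muff1 0.87 [ 0.663 -0.041  0.02 ]
muff1 0.76 [ 0.67  -0.142  0.017]
muff1 0.63 [0.667 0.067 0.018]
muff1 0.42 [0.537 0.542 0.002]
muff1_crown 0.91 [ 0.66  -0.143  0.148]
key 0.63 [ 0.469 -0.137  0.006]
99.7833
```

View pics/end.png

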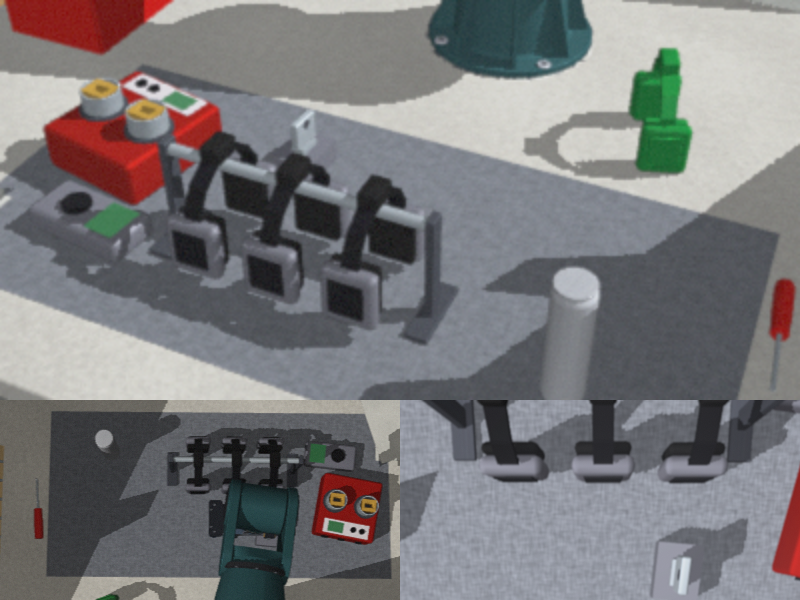

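All three muffs hang on the bar, the key stands in its holder, both locks are turned and the bystanders haven't moved. Handing in.

```bash
python3 -c "
from station import env
env.hold(3); print(env.job_done(), env.get_clock())"
```

```text
the job is handed in; nothing more can be done
the job is handed in; nothing more can be done
```

The job is handed in: both locks are turned to their stops with the same key, left then right, the key is back down in its holder, and all three black ear defenders hang on the rail with the spray can, multimeter and screwdriver left alone.

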